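Ease a jar of beads out of the gravity rack

ROBOT

A 7-joint arm with a two-finger parallel gripper is mounted at the origin on the work surface. World frame = base frame: x ahead of the robot, y to its left, z up, the work surface at z = 0. Lengths are in m, angles in rad, forces in N, time in s.
With the tool pointing down it reaches from about 0.4 to 0.85 m from the base axis. Payload 6.9 kg.
Tool frame: the origin (TCP) lies midway between the tips of the shut fingers; the grasp point (between the pads) lies 19 mm behind it (ctrl.tcp_to_grasp is the distance from the TCP to the grasp point, in m); z points along the fingers, y is the line along which they close (so a half turn about z gives the same grasp; the last joint's range is limited). The gripper opens to 85 mm and grips with 20 to 120 N. Pads are 22 mm wide; open, the fingers measure 114 mm over their backs; the gripper's body (76 mm by 85 mm) begins 54 mm behind the grasp point. The pads swing forward as they close: fully open they stand 13 mm farther back than shut.
Start: joints at [1.298, 0.507, -0.238, 1.5, 0.126, 1.149, -0.155], TCP at [0.231, -0.581, 0.207] pointing down, gripper open.
Joint ranges: [-3.08, 3.08], [-0.24, 2.05], [-1.43, 1.35], [0, 2.5], [-1.52, 4.66], [0.17, 1.96], [-2.89, 2.89]. Speed limits (rad/s): [2.39, 2.39, 3.14, 3.14, 3.14, 3.14, 3.14].

INTERFACE

Orientations are given as [roll, pitch, yaw] about the fixed x, y, z axes, in that order (R = Rz(yaw) Ry(pitch) Rx(roll)).
In Python, from plant import ctrl gives the robot as it stands.
- The arm moves only by the tool send_rows, never from a script. Its argument "rows" is one flat list of numbers, 7 for each row, row after row: the shift along the world's x, y, z in mm, then the turn, a rotation vector about the world's x, y, z in degrees, then the finger opening in mm, from 0 to 85.4. In form: [dx, dy, dz, wx, wy, wz, gripper, dx, dy, dz, wx, wy, wz, gripper, ...]. A call has 1 to 8 rows; each row shifts and turns the commanded pose from where the row before left it; what a row does not reach is not made up. A row lasts 1/12 s, in which the tool goes at most 41.7 mm and 7.16 degrees, less where a joint would pass 70% of its speed; a pose out of reach is approached as far as the arm can. A call is refused whole if a number of a shift passes 41.7 or a number of a turn 7.16, either way. A call with a gripper value outside its range is refused whole. The fingers move at their own pace and stop on an object; the grip force is fixed at half the most. Time passes only in rows, so rows that do not move let the fingers close. It gives the time, the measured TCP pose, the force, the opening and the grip force at its end, in the units of the state.
- ctrl.sense(): the state, without advancing time (a new reading comes with each control period).
- ctrl.read_camera(name): name is "side" or "top"; returns the picture (420x560x3 uint8, red, green, blue); there is no depth.
- ctrl.calibration(name): a dict with "camera_matrix" (3x3 intrinsics, pixels), "world_from_camera" (4x4, takes a point from camera to world coordinates). Camera axes: x right, y up, looking along -z (the intrinsics and any distortion apply to the point x, -y, -z); pixel columns grow to the right and rows downward; lengths in m; the calibration is good to about 2 mm. A picture is of the moment at which its call begins. calibration takes no time and is no camera call.
- ctrl.job_done(): hands the job in; it is judged then, once.
The state is a dict: "t": time; "joints": joint angles; "qd": joint speeds; "joint_torque": joint torques, N m; "ee_pos": TCP position; "eef_rot": TCP orientation; "wrist_force": force on the tool from outside, world axes, zero at the start; "wrist_torque": the same for the moment, N m; "gripper_width": finger opening in m; "grasp_force": force on a finger pad.
Only numpy, scipy, OpenCV 4.12 (cv2) and the standard library are available. Lean on these libraries where they do the work, as an engineer would, in place of code of your own. Each camera call takes 0.05 s, during which the arm holds its last target. There are 200 camera calls.

TASK

Push the gate lever over so that the glass jar of beads rolls out from under the clear cover, and catch it on the open runway before it reaches the end: run your hand along close ahead of the rolling jar, let it settle softly against your fingers and slow it down by giving way, so that the glass is neither knocked nor pinched. Then ease it down against the end lip without a bump, take your hand away and leave it lying there. Leave the spare jar, the lid of beads and the notebook where they are.

Things in the scene. Friction and masses are not known exactly. Their poses are not given: they have to be found in the camera images.
- rack: fixed plywood gravity-feed rack, 626 x 124 mm. Origin: centre of its footprint, on the table. x points downhill along the lane (level), y across it, z up; the lever is on the -y side. The deck slopes 0.048 rad down to +x: deck top z = 55 mm - 0.048 x. Lane 108 mm wide. Magazine with walls and cover from x = -330 to -20 mm, open runway (curbs 16 mm high, 8 mm thick) from -20 to 283 mm
- mouth (a point): middle of the deck under the lower edge of the magazine's clear plastic cover: rack x = -20 mm, 56 mm above the table. Downhill of it the runway is open from above; uphill the cover's top is 84 mm above the deck (up to 155 mm above the table). Under the cover a light damped brake flap hangs at rack x = -150 mm, which the jar pushes through and which slows it somewhat
- lane_end (a point): where the middle of the jar's axis lies when the jar rests against the end lip: rack x = 257 mm, y = 0, 76 mm above the table; axes parallel to the rack's. The lip is a fixed strip across the lane, 14 mm above the deck, from rack x = 283 to 291 mm
- jar: closed glass jar of beads, brass lid: a 66 x 100 mm cylinder lying across the lane, 0.6 kg (+-15 %). Origin: middle of its axis, 33 mm above the deck. Starts against the gate at rack x = -273 mm. Freed, it comes out of the cover after 1.2 to 2 s at 0.15 to 0.25 m/s (hidden friction and mass), gains about 0.16 m/s2 on the runway and would hit the lip 1.2 s later at 0.35 m/s
- lever_grip (a point): middle of the gate lever's black grip, a level bar of 15 mm diameter, 58 mm long, along the rack's y. At the start at rack x = -305, y = -107 mm, 133 mm above the table. Swings downhill on an arc of 110 mm radius about the gate's shaft (along y at rack x = -242 mm, 43 mm above the table), over 153 mm height, to rack x = -172 mm, 127 mm above the table
- gate_lever (a joint): angle of the gate lever: 0 = shut, lever leaning uphill, two prongs standing 20 mm above the deck hold the jar. Grows as the lever is pushed downhill, to its stop at 1.3 rad; at about 1.1 rad the prongs are below the deck and the jar is free. Stiff hinge: about 1 N at the grip moves it and it stays where it is left
- spare_jar: the same kind of jar, standing upright on the table on the rack's +y side; 66 mm diameter, 100 mm high. Origin: centre of its underside. To be left alone
- bead_lid: gold metal jar lid full of beads, 120 mm diameter, 14 mm rim, on the table on the rack's +y side. Origin: centre of its underside. To be left alone
- notebook: spiral notebook 150 x 105 x 12 mm with a pen lying on it (25 mm high in all), on the table on the rack's +y side. Origin: centre of its underside. To be left alone

How it is judged:
On the way, in this order (a step that is already met when the one before it is completed fails the run):
1. the gate lever is pushed over (value of joint gate_lever above 1.05 rad).
2. the jar has rolled down to the mouth of the cover (x of jar in the frame of rack above -0.1 m).
3. the hand runs along with the rolling jar: within 80 mm of it while it rolls faster than 0.12 m/s, for 0.35 s (horizontal distance between the grasp point and jar below 0.08 m and linear speed of jar above 0.12 m/s), for 0.35 s.
4. the jar is caught on the runway: slower than 0.1 m/s, 15 mm or more before the lip (linear speed of jar below 0.1 m/s and x of jar in the frame of lane_end below -0.015 m), for 0.2 s.
At the end, for the whole second after the job is handed in: the jar lies at rest against the end lip (its middle within 12 mm of lane_end, slower than 0.01 m/s), the gate lever stays over (above 1.05 rad), and the spare jar, lid of beads and notebook are within 30 mm of where they were (distance between jar and lane_end below 0.012 m and linear speed of jar below 0.01 m/s and value of joint gate_lever above 1.05 rad and distance of each of spare_jar, bead_lid, notebook from where it was at the start of the episode below 0.03 m); the robot touches nothing.
It fails at once if the jar is knocked or squeezed (a force above 8 N between it and the robot) (contact force between jar and the fingers above 8 N or contact force between jar and the arm above 8 N).
It fails at once if the jar bumps into the end lip (faster than 0.12 m/s within 12 mm of its resting place there) (x of jar in the frame of lane_end above -0.012 m and linear speed of jar above 0.12 m/s).
It fails at once if the jar leaves the rack (height (world z) of jar below 0.06 m or height (world z) of jar above 0.13 m).
It fails at once if the spare jar, the lid of beads or the notebook is shifted by more than 30 mm (distance of any of spare_jar, bead_lid, notebook from where it was at the start of the episode above 0.03 m).
It also fails if it takes over 29 s, if anything falls off the work surface, if the arm or the gripper's body presses on something with over 40 N, if the wrist force passes 120 N, or if a joint passes its speed limit or range.

## Working session

There is one attempt and no reset: what is moved stays moved. The work goes in short steps, Python scripts to look and compute and a tool call to move; the robot and the scene stay as the last step left them, time stands still between calls to the robot, and variables do not carry over. Pictures are saved under pics/ and viewed, at most 10 in all, crops included, and the job is handed in when it is done.

Besides the shell and the picture viewer there is one more tool, called after "Call:" as name(argument=value, ...) on one line, values as JSON. send_rows: Moves the arm, as the interface text tells. Its arguments: {"type":"object","properties":{"rows":{"type":"array"}},"required":["rows"]}

```bash
mkdir -p pics; ls
python3 - <<'E'
from plant import ctrl
import cv2
for n in("side","top"):
    im=ctrl.read_camera(n); cv2.imwrite(f"pics/{n}0.png",im[:,:,::-1]); c=ctrl.calibration(n); print(n,c["camera_matrix"],c["world_from_camera"],[k for k in c])
s=ctrl.sense();print(s["ee_pos"],s["eef_rot"],s["t"],ctrl.tcp_to_grasp,s["gripper_width"])
E
```

```text
pics
side [[504.3787619    0.         282.00946477]
 [  0.         504.3787619  199.05553738]
 [  0.           0.           1.        ]] [[-0.98631228  0.11835847 -0.11480136  0.44691329]
 [-0.16402019 -0.63291834  0.75664506  0.80458909]
 [ 0.01689547  0.76511806  0.64366832  0.76145072]
 [ 0.          0.          0.          1.        ]] ['camera_matrix', 'world_from_camera']
top [[429.61208872   0.         283.27568926]
 [  0.         429.61208872 210.07184953]
 [  0.           0.           1.        ]] [[ 0.0193939   0.99711172 -0.07343083  0.48826698]
 [-0.99950063  0.01750291 -0.02630855 -0.00943807]
 [-0.02494731  0.07390439  0.99695325  1.13464368]
 [ 0.          0.          0.          1.        ]] ['camera_matrix', 'world_from_camera']
[ 0.23029998 -0.58049696  0.2059178 ] [-3.13998029e+00  5.93028220e-06  3.77824346e-01] 0.1 0.0187 0.08538043979647932
```

View pics/top0.png

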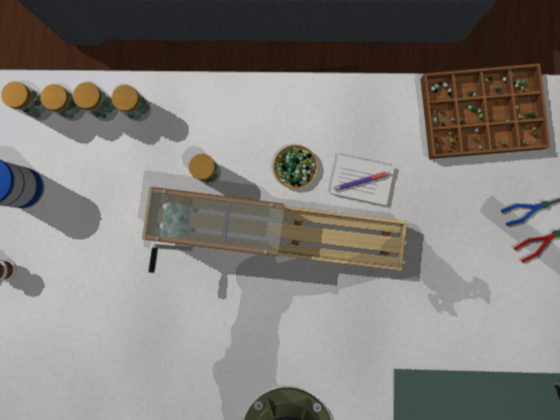

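View pics/side0.png

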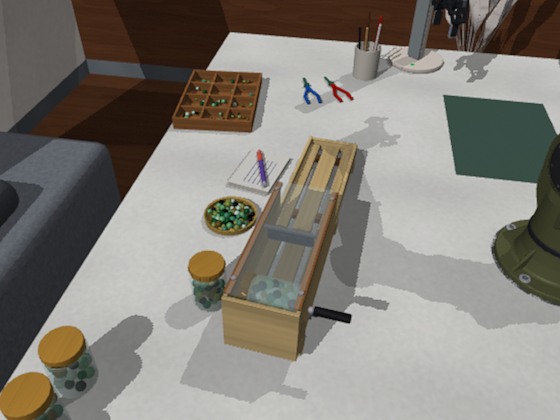

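The top view shows the rack running left (uphill) to right, (145,190)–(405,268), with the lever grip at about (153,260) on the robot side. The spare jar is at (203,167), the lid at (296,167) and the notebook at (362,180). The side view shows the same layout, with the grip at (332,315) and the runway's lower end at (333,145). I'll zoom in to get the corners.

```bash
cat > h.py <<'E'
import numpy as np,cv2
from plant import ctrl
def ray(n,u,v):
    c=ctrl.calibration(n);K=c["camera_matrix"];T=c["world_from_camera"]
    d=T[:3,:3]@np.array([(u-K[0,2])/K[0,0],-(v-K[1,2])/K[1,1],-1]);return T[:3,3],d/np.linalg.norm(d)
def onz(n,u,v,z):
    o,d=ray(n,u,v);return o+d*(z-o[2])/d[2]
def tri(p,q):
    o,d=ray("top",*p);a,b=ray("side",*q)
    s=np.linalg.lstsq(np.c_[d,-b],a-o,rcond=None)[0];P,Q=o+d*s[0],a+b*s[1];return (P+Q)/2,np.linalg.norm(P-Q)
def proj(n,P):
    c=ctrl.calibration(n);K=c["camera_matrix"];T=c["world_from_camera"];q=T[:3,:3].T@(np.array(P)-T[:3,3])
    return np.array([K[0,0]*q[0]/-q[2]+K[0,2],K[1,1]*-q[1]/-q[2]+K[1,2]])
E
python3 - <<'E'
from h import *
t=cv2.imread("pics/top0.png");s=cv2.imread("pics/side0.png")
a=cv2.resize(t[180:285,138:413],(800,305),interpolation=cv2.INTER_CUBIC) # x2.909
b=cv2.resize(s[130:200,270:370],(400,280),interpolation=cv2.INTER_CUBIC)
d=cv2.resize(s[270:340,280:380],(400,280),interpolation=cv2.INTER_CUBIC)
cv2.imwrite("pics/m.png",np.vstack([a,np.hstack([b,d])]))
for n,im,(r0,r1,c0,c1) in(("top",t,(240,285,138,175)),("side",s,(295,335,305,365))):
    m=(im.max(2)<45).astype(np.uint8);m[:r0]=0;m[r1:]=0;m[:,:c0]=0;m[:,c1:]=0
    k=cv2.connectedComponentsWithStats(m);i=1+k[2][1:,4].argmax();print(n,k[2][i],k[3][i])
E
```

```text
top [150 248   7  24 105] [152.82857143 259.37142857]
side [313 307  38  16 328] [331.68902439 314.38109756]
```

View pics/m.png

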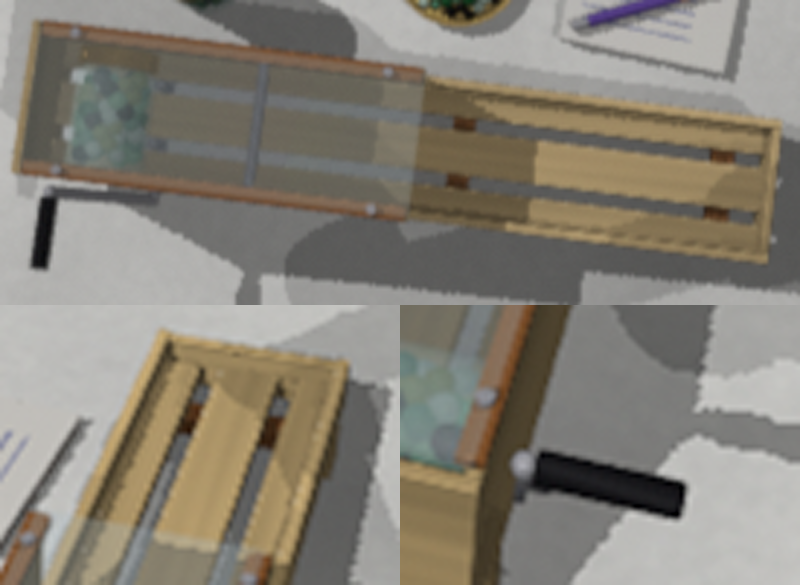

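The montage shows the end corners of the runway at top-view pixels (406,222) and (402,270), and side-view pixels (311,137) and (357,144.5). The uphill magazine corners are at top-view pixels (151,188) and (144,239).

Run:
```python
from h import *
A,ea=tri((406.1,221.9),(310.75,136.75));B,eb=tri((402.0,270.1),(357,144.5));G,eg=tri((152.8,259.4),(331.7,314.4))
print(A,ea,B,eb,"w",np.linalg.norm((A-B)[:2]),G,eg)
S=lambda x,y:(138+x/2.909,180+y/2.909)
# known rack pts (x,y,z) <-> top pixel
A2=onz("top",406.1,221.9,.0555);B2=onz("top",402,270.1,.0555);G2=onz("top",152.8,259.4,.133)
zt=lambda x:.055-.048*x+.084
M1=onz("top",*S(425,70),zt(-.02));M2=onz("top",*S(410,219),zt(-.02));U1=onz("top",*S(34,20),zt(-.333));U2=onz("top",*S(12,175),zt(-.333))
print("M1,M2,U1,U2",M1,M2,U1,U2)
R=np.array([(.291,.062),(.291,-.062),(-.305,-.107),(-.02,.062),(-.02,-.062),(-.333,.062),(-.333,-.062)])
W=np.array([(A+A2)[:2]/2,(B+B2)[:2]/2,(G+G2)[:2]/2,M1[:2],M2[:2],U1[:2],U2[:2]])
rc,wc=R.mean(0),W.mean(0);z=((W-wc)@[1,1j])*np.conj((R-rc)@[1,1j]);th=np.angle(z.sum())
c,s=np.cos(th),np.sin(th);Q=np.array([[c,-s],[s,c]]);t=wc-Q@rc
print("yaw",th,"origin",t,"\nres mm",((R@Q.T+t-W)*1000).round(1).tolist())
for n,p in dict(grip0=(-.305,-.107),gripend=(-.172,-.107),mouth=(-.02,0),end=(.257,0),jar=(-.273,0)).items(): print(n,Q@p+t)
for n,P in (("spare",(203,167)),("lid",(296,167)),("book",(362,180))): print(n,(np.r_[onz("top",*P,.1 if n=="spare" else .014)[:2]-t]@Q))
```

```text
[ 0.5427843  -0.28944666  0.05099806] 0.0019527787721321885 [ 0.42303008 -0.2796618   0.04870389] 0.0008406759267187751 w 0.12015330698597905 [0.44034821 0.32019876 0.13130788] 0.0014261872145718932
M1,M2,U1,U2 [0.57556798 0.01516966 0.13996   ] [0.45687671 0.02477421 0.13996   ] [0.60882324 0.32670723 0.154984  ] [0.48553666 0.33895838 0.154984  ]
yaw -1.6749182619853171 origin [0.51371177 0.00287044] 
res mm [[2.0, -4.2], [-1.6, -1.3], [-1.8, -2.6], [1.9, 1.1], [-2.8, 4.4], [1.2, 0.9], [1.1, 1.6]]
grip0 [0.4389911  0.31733955]
gripend [0.42516789 0.18505985]
mouth [0.51579045 0.02276213]
end [ 0.48700076 -0.2527377 ]
jar [0.54208572 0.27439193]
spare [-0.22810865  0.12990337]
lid [-0.00384227  0.17196226]
book [0.17181301 0.15836065]
```

Call:
send_rows(rows=[26,30,0,0,0,7,30,26,30,0,0,0,7,30,26,30,0,0,0,7,30,26,30,0,0,0,7,30,26,30,0,0,0,7,30,26,30,0,0,0,7,30,26,30,0,0,0,7,30,26,30,0,0,0,7,30])

```text
t: 0.77
ee_pos: [0.4392, -0.3393, 0.2066]
eef_rot: [-3.141, 0.0, 1.361]
wrist_force: [0.6, 0.3, -0.5]
gripper_width: 0.0297
grasp_force: 0.0
```

Call:
send_rows(rows=[0,35,0,0,0,3,30,0,35,0,0,0,3.3,30,0,35,0,0,0,0,30,0,35,0,0,0,0,30,0,35,0,0,0,0,30,0,35,0,0,0,0,30,0,35,0,0,0,0,30,0,35,0,0,0,0,30])

```text
t: 1.43
ee_pos: [0.438, -0.0594, 0.2066]
eef_rot: [-3.141, 0.0, 1.465]
wrist_force: [1.3, -1.2, -0.8]
gripper_width: 0.0299
grasp_force: 0.0
```

Call:
send_rows(rows=[0,35,0,0,0,0,30,0,35,0,0,0,0,30,0,35,0,0,0,0,30,0,35,0,0,0,0,30,0,35,0,0,0,0,30,0,35,0,0,0,0,30,0,35,0,0,0,0,30,0,35,0,0,0,0,30])

```text
t: 2.1
ee_pos: [0.4381, 0.2205, 0.2065]
eef_rot: [-3.141, 0.0, 1.465]
wrist_force: [1.1, -0.2, -0.3]
gripper_width: 0.03
grasp_force: 0.0
```

Call:
send_rows(rows=[0,35,0,0,0,0,30,0,35,0,0,0,0,30,0,35,0,0,0,0,30,0,30,0,0,0,0,30,0,0,0,0,0,0,30])

```text
t: 2.52
ee_pos: [0.4362, 0.3609, 0.2065]
eef_rot: [-3.139, -0.005, 1.472]
wrist_force: [-0.3, 0.1, 0.1]
gripper_width: 0.0299
grasp_force: 0.0
```

Call:
send_rows(rows=[2,0,-30,0,0,0,30,2,0,-30,0,0,0,30,0,0,-31,0,0,0,30,0,0,0,0,0,0,30])

```text
t: 2.85
ee_pos: [0.4404, 0.3505, 0.1103]
eef_rot: [-3.135, 0.007, 1.465]
wrist_force: [0.1, -0.8, -0.1]
gripper_width: 0.0299
grasp_force: 0.0
```

Run:
```python
from h import *
t=ctrl.read_camera("top")[:,:,::-1];s=ctrl.read_camera("side")[:,:,::-1]
cv2.imwrite("pics/a.png",np.vstack([cv2.resize(t[100:340,100:420],(720,300)) if 0 else t[120:400,0:560],cv2.resize(s[200:400,150:550],(560,280))]))
print(ctrl.sense()["ee_pos"],ctrl.sense()["t"])
```

```text
[0.44207301 0.35340711 0.11539544] 2.95
```

View pics/a.png

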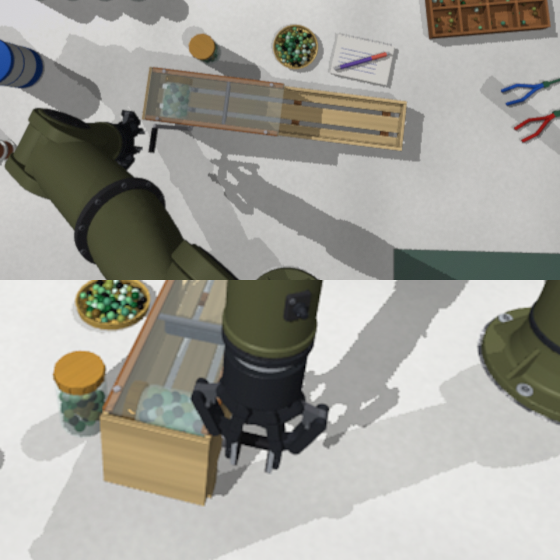

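The arm stands uphill of the grip, and its fingers are level with it. The jar shows as green through the cover at (173,100) in the top crop. Before pushing, I'll prepare the jar tracker.

```bash
cat > j.py <<'E'
from h import *
O=np.array([.51371,.00287]);TH=-1.67492;Q=np.array([[np.cos(TH),-np.sin(TH)],[np.sin(TH),np.cos(TH)]])
def jar(im,n="top"):
    """im RGB -> rack x (mm) of trailing, leading edges of green/blue-grey region in lane"""
    xs=np.arange(-.325,.30,.001);ys=np.arange(-.035,.036,.002)
    X,Y=np.meshgrid(xs,ys);W=np.stack([X,Y],-1)@Q.T+O
    P=np.concatenate([W,(.088-.048*X)[...,None]],-1).reshape(-1,3)
    c=ctrl.calibration(n);K=c["camera_matrix"];T=c["world_from_camera"];q=(P-T[:3,3])@T[:3,:3]
    uv=np.c_[K[0,0]*q[:,0]/-q[:,2]+K[0,2],K[1,1]*q[:,1]/q[:,2]+K[1,2]].astype(np.float32).reshape(X.shape+(2,))
    p=cv2.remap(im,uv[...,0],uv[...,1],cv2.INTER_LINEAR).astype(int)
    m=(p[...,1]>p[...,0]+4)&(p.max(2)>60);f=cv2.blur(m.mean(0).astype(np.float32)[None],(5,1))[0]
    i=np.where(f>.45)[0];return (xs[i[[0,-1]]]*1000).round().tolist() if len(i) else None
E
python3 - <<'E'
from j import *
for n in("top","side"):print(n,jar(cv2.imread(f"pics/{n}0.png")[:,:,::-1].copy(),n))
E
```

```text
top [-308.0, -245.0]
side [-295.0, -104.0]
```

Call:
send_rows(rows=[-3.6,-15,1,0,0,0,30,-4,-20,1,0,0,0,30,-4,-25,1,0,0,0,30,-2.6,-25,0,0,0,0,30,-2.6,-25,0,0,0,0,30])

```text
t: 3.37
ee_pos: [0.4265, 0.244, 0.1211]
eef_rot: [3.138, -0.002, 1.466]
wrist_force: [0.9, -0.6, -0.0]
gripper_width: 0.0302
grasp_force: 0.0
```

Call:
send_rows(rows=[-2,-20,0,0,0,0,30,-1.2,-13,0,0,0,0,30,-0.5,-6,0,0,0,0,30])

```text
t: 3.62
ee_pos: [0.423, 0.2034, 0.1207]
eef_rot: [3.138, 0.0, 1.463]
wrist_force: [-0.4, -0.0, -0.2]
gripper_width: 0.0301
grasp_force: 0.0
```

Call:
send_rows(rows=[1,8,38,0,0,0,30,2,-36,18,0,0,0,30,14,-39,0,0,0,0,30,14,-39,0,0,0,0,30,14,-39,0,0,0,0,30,14,-39,0,0,0,0,30,14,-35,-15,0,0,0,30,12,-20,-33,0,0,0,30])

```text
t: 4.28
ee_pos: [0.5117, -0.0382, 0.1307]
eef_rot: [3.132, 0.002, 1.46]
wrist_force: [1.8, -0.1, 0.0]
gripper_width: 0.0302
grasp_force: 0.0
```

```bash
cat > look.py <<'E'
from j import *
import sys
s=ctrl.sense();im=ctrl.read_camera("top");np.save("pics/%s.npy"%sys.argv[1],im)
cv2.imwrite("pics/%s.png"%sys.argv[1],im[:,:,::-1])
s2=ctrl.sense();e=(s2["ee_pos"][:2]-O)@Q*1000
print("t",s["t"],"jar",jar(im),"tcp rack",e.round(1),(s2["ee_pos"][2]*1000).round(1),"F",s2["wrist_force"].round(1))
E
python3 look.py b1
```

```text
t 4.2833 jar [-309.0, -245.0] tcp rack [45.   0.3] 122.6 F [ 0.4 -3.3 -4.6]
```

Run:
```python
import cv2
a=cv2.imread("pics/b1.png");cv2.imwrite("pics/b1c.png",cv2.resize(a[170:290,130:420],(797,330),interpolation=2))
```

```text
(no output)
```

View pics/b1c.png

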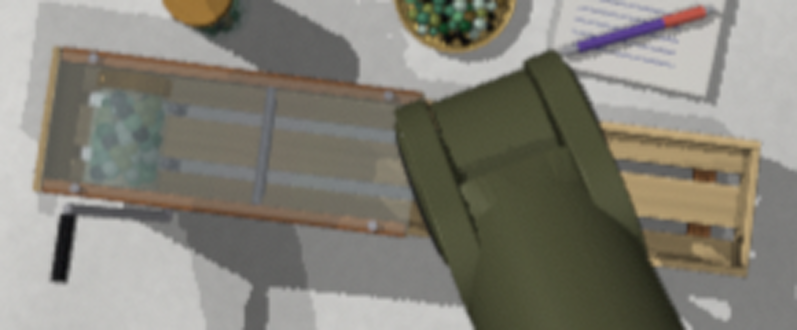

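The lever grip is still at its start (about (62,248) in the crop) and the jar hasn't moved. With the fingers partly open the tips sit higher, and they passed just under the bar. I'll go back and push with the fingers shut and lower.

Call:
send_rows(rows=[0,0,30,0,0,0,0,0,0,30,0,0,0,0,-8,40,0,0,0,0,0,-8,40,0,0,0,0,0,-8,40,0,0,0,0,0,-8,40,0,0,0,0,0,-8,40,0,0,0,0,0,-8,40,0,0,0,0,0])

```text
t: 5.0
ee_pos: [0.4588, 0.2091, 0.1885]
eef_rot: [3.139, -0.002, 1.466]
wrist_force: [0.4, 0.2, -0.4]
gripper_width: 0.0002
grasp_force: 0.0
```

Call:
send_rows(rows=[-8,40,0,0,0,0,0,-8,40,0,0,0,0,0,-8,40,0,0,0,0,0,-8,40,0,0,0,0,0,0,0,-15,0,0,0,0,0,0,-30,0,0,0,0,0,0,-15,0,0,0,0,0,0,0,0,0,0,0])

```text
t: 5.67
ee_pos: [0.4257, 0.366, 0.125]
eef_rot: [-3.139, 0.002, 1.467]
wrist_force: [1.2, 0.7, -1.0]
gripper_width: 0.0001
grasp_force: 0.0
```

```bash
python3 look.py b2; python3 -c "
import cv2
a=cv2.imread('pics/b2.png');cv2.imwrite('pics/b2c.png',cv2.resize(a[210:290,110:220],(440,320)))"
```

```text
t 5.6667 jar [-308.0, -245.0] tcp rack [-352.7 -124.7] 126.8 F [0.  0.8 0.3]
```

Call:
send_rows(rows=[1,-10,-16,0,0,0,0,1,-15,0,0,0,0,0,-2,-20,0,0,0,0,0,-2,-22,0,0,0,0,0])

```text
t: 6.05
ee_pos: [0.4273, 0.3183, 0.1207]
eef_rot: [3.132, -0.034, 1.472]
wrist_force: [-16.3, 38.2, 73.1]
gripper_width: -0.0003
grasp_force: 38.7
```

```bash
python3 look.py b3; python3 -c "
import cv2
a=cv2.imread('pics/b3.png');s=cv2.imread('pics/b2.png');cv2.imwrite('pics/b3c.png',cv2.resize(a[210:290,110:220],(440,320)))"
```

```text
t 6.05 jar [-306.0, -243.0] tcp rack [-302.7 -118.6] 122.3 F [-13.6  21.7  48.9]
```

View pics/b3c.png

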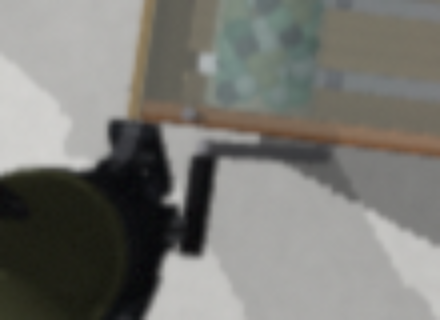

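The lever moved about 14 mm downhill, but there's a large upward force on the tool, so something is jammed. I'll check from the side before going on.

Run:
```python
from h import *
s=ctrl.read_camera("side")[:,:,::-1];t=ctrl.read_camera("top")[:,:,::-1]
cv2.imwrite("pics/s4.png",cv2.resize(s[230:380,230:400],(680,600),interpolation=2))
st=ctrl.sense();print(st["ee_pos"],st["wrist_force"],st["wrist_torque"])
```

```text
[0.42716596 0.31656732 0.12227312] [-12.44914957  22.72668773  49.4019984 ] [4.64065848 2.75676111 0.03756156]
```

View pics/s4.png

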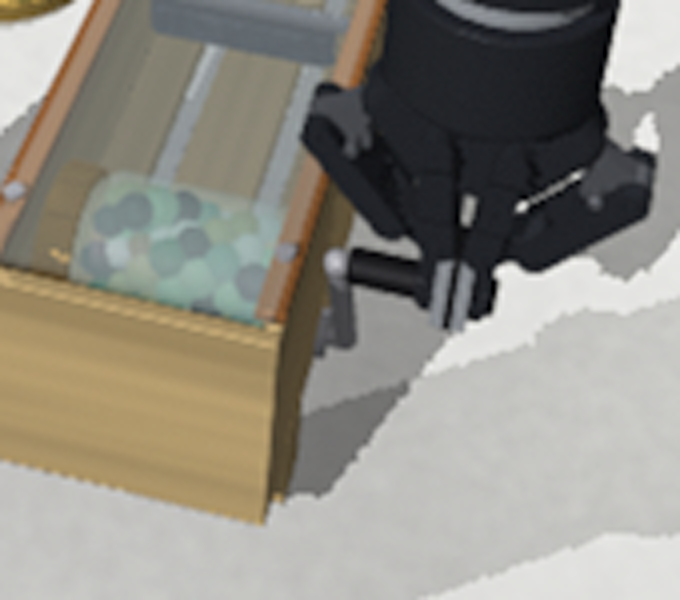

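Run:
```python
from j import *
for n,p,q in(("was",(155.2,247.7),(310.75,310)),("now",(161.2,247.5),(313.75,295.5))):
    P,e=tri(p,q);print(n,((P[:2]-O)@Q*1000).round(1),P[2]*1000,e*1000)
```

```text
was [-307.2  -75.7] 129.76750108597284 3.8765044471152024
now [-289.   -74.2] 142.78608913556627 1.1177137785965618
```

Call:
send_rows(rows=[1,8,13,0,0,0,0,0,0,13,0,0,0,0,0,0,0,0,0,0,0])

```text
t: 6.45
ee_pos: [0.4276, 0.31, 0.1415]
eef_rot: [3.136, -0.006, 1.466]
wrist_force: [0.1, 0.7, 0.3]
gripper_width: 0.0
grasp_force: 0.0
```

```bash
python3 look.py b5
python3 - <<'E'
from h import *
s=ctrl.read_camera("side")[:,:,::-1]
cv2.imwrite("pics/s5.png",np.hstack([cv2.resize(s[230:380,270:400],(390,450),interpolation=2),cv2.resize(cv2.imread("pics/b5.png")[180:290,110:210],(409,450))]))
E
```

```text
t 6.45 jar [-299.0, -236.0] tcp rack [-295.2 -117.7] 139.7 F [ 0.1 -0.5 -0.8]
```

View pics/s5.png

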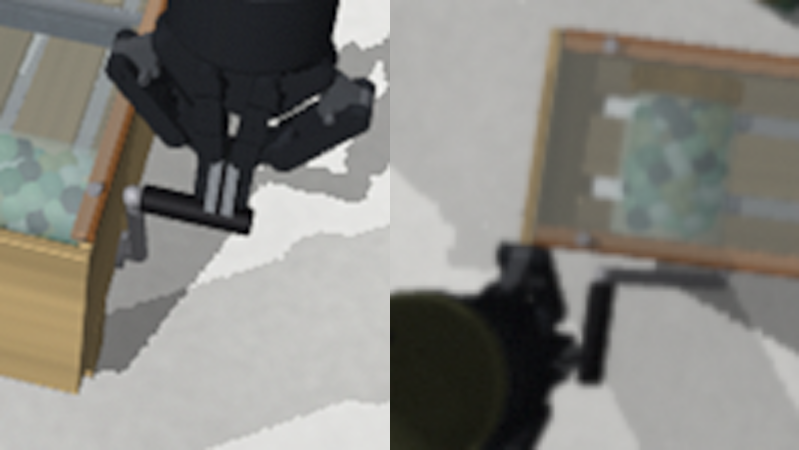

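Run:
```python
from j import *
o,d=ray("side",342.5,312)
for xr in(-.3137,-.3027):
    n=Q[:,0];s=(xr-(o[:2]-O)@n)/(d[:2]@n);P=o+s*d;print(xr,((P[:2]-O)@Q*1000).round(1),P[2]*1000)
print(proj("side",[.4272,.3166,.1223]),ctrl.sense()["ee_pos"],ctrl.sense()["t"])
```

```text
-0.3137 [-313.7 -122.6] 150.39648548123697
-0.3027 [-302.7 -122. ] 136.29723856252883
[339.4764419  317.31512003] [0.42689572 0.30767817 0.138377  ] 6.55
```

Call:
send_rows(rows=[2.6,25,0,0,0,0,0,0,0,-22,0,0,0,0,-1.5,-14,0,0,0,0,0,-1.2,-12,4,0,0,0,0,-1.2,-12,4,0,0,0,0])

```text
t: 6.97
ee_pos: [0.4241, 0.2935, 0.1218]
eef_rot: [-3.14, 0.001, 1.465]
wrist_force: [-0.4, 1.2, -0.8]
gripper_width: 0.0003
grasp_force: 0.4
```

```bash
python3 look.py b6
python3 - <<'E'
from h import *
s=ctrl.read_camera("side")[:,:,::-1];st=ctrl.sense();print(st["wrist_force"],st["wrist_torque"])
cv2.imwrite("pics/s6.png",np.hstack([cv2.resize(s[230:380,270:400],(390,450),interpolation=2),cv2.resize(cv2.imread("pics/b6.png")[180:290,110:210],(409,450))]))
E
```

```text
t 6.9667 jar [-297.0, -234.0] tcp rack [-277.1 -118.7] 122.4 F [-1.3 -2.7 -0. ]
[-0.19655642  0.19162663  0.40323004] [ 0.02159855  0.01429547 -0.05113437]
```

Call:
send_rows(rows=[-1.8,-17,5,0,0,0,0,-1.1,-11,0,0,0,0,0,-1.1,-11,-2,0,0,0,0])

```text
t: 7.32
ee_pos: [0.421, 0.2551, 0.1259]
eef_rot: [3.141, -0.001, 1.465]
wrist_force: [-0.4, -0.2, 2.6]
gripper_width: 0.0003
grasp_force: 0.6
```

```bash
python3 look.py b7
python3 - <<'E'
from h import *
s=ctrl.read_camera("side")[:,:,::-1];st=ctrl.sense();print(st["wrist_force"],st["t"])
cv2.imwrite("pics/s7.png",np.hstack([cv2.resize(s[230:380,270:400],(390,450),interpolation=2),cv2.resize(cv2.imread("pics/b7.png")[180:290,110:210],(409,450))]))
E
```

```text
t 7.3167 jar [-268.0, -208.0] tcp rack [-238.  -118.5] 124.9 F [ 0.1 -3.1 -1.4]
[ 0.15450661 -0.2038106  -0.80537426] 7.4167
```

View pics/s7.png

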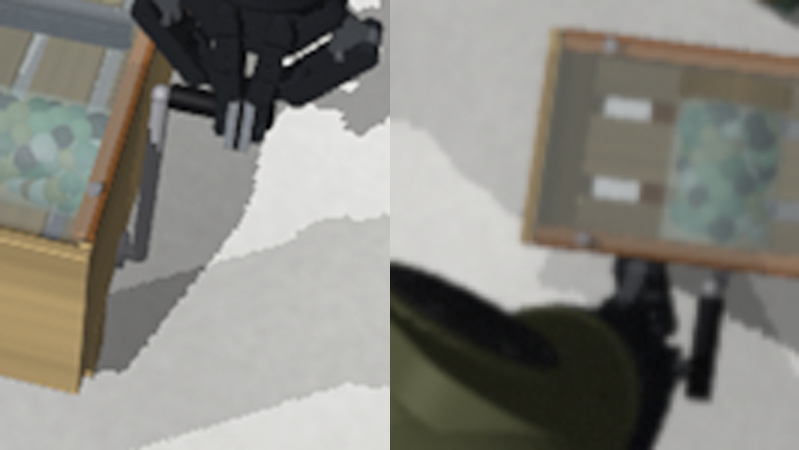

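The lever is past upright and the jar is still held by the prongs, with its middle at about −238 mm. I'll finish the push and run ahead to the runway.

Call:
send_rows(rows=[-2.1,-22,-8,0,0,0,0,-2,-21,-9,0,0,0,0])

```text
t: 7.58
ee_pos: [0.417, 0.2135, 0.1088]
eef_rot: [3.14, -0.003, 1.467]
wrist_force: [0.1, -0.4, -0.6]
gripper_width: -0.0002
grasp_force: 0.5
```

Call:
send_rows(rows=[1,8,40,0,0,0,20,3,-36,18,0,0,0,20,15,-38,0,0,0,0,20,15,-38,0,0,0,0,20,15,-38,0,0,0,0,20,15,-38,0,0,0,0,20,14,-36,-6,0,0,0,20,13,-24,-33,0,0,0,20])

```text
t: 8.25
ee_pos: [0.5113, -0.0312, 0.1314]
eef_rot: [3.134, 0.001, 1.461]
wrist_force: [1.8, -0.3, -0.0]
gripper_width: 0.0198
grasp_force: 0.0
```

```bash
python3 look.py c1
```

```text
t 8.25 jar [-201.0, -158.0] tcp rack [39.5 -0.7] 123.0 F [ 1.4 -4.9 -3.7]
```

Call:
send_rows(rows=[3,-14,-38,0,0,0,20,0,-12,-30,0,0,0,20])

```text
t: 8.47
ee_pos: [0.5114, -0.0538, 0.059]
eef_rot: [3.14, -0.001, 1.464]
wrist_force: [0.1, -0.1, -0.4]
gripper_width: 0.02
grasp_force: 0.0
```

```bash
python3 look.py c2; python3 look.py c3
```

```text
t 8.4667 jar [-180.0, -120.0] tcp rack [60.1 -0.3] 53.6 F [-2.9 -2.4 -4.1]
t 8.5167 jar [-177.0, -116.0] tcp rack [58.6 -0.6] 56.3 F [ 0.   1.5 -0.2]
```

Call:
send_rows(rows=[0,0,0,0,0,0,20,0,0,0,0,0,0,20,0,0,0,0,0,0,20,0,0,0,0,0,0,20])

```text
t: 8.9
ee_pos: [0.5114, -0.0523, 0.0623]
eef_rot: [3.139, -0.0, 1.466]
wrist_force: [0.1, -0.7, -1.2]
gripper_width: 0.02
grasp_force: 0.0
```

```bash
python3 look.py c4; python3 look.py c5
```

```text
t 8.9 jar [-131.0, -80.0] tcp rack [55.4  3.2] 62.1 F [ 0.6  0.  -0.2]
t 8.95 jar [-131.0, -74.0] tcp rack [55.6  3.1] 61.8 F [ 0.1 -0.9  0.5]
```

Call:
send_rows(rows=[0,0,0,0,0,0,20,0,0,0,0,0,0,20])

```text
t: 9.17
ee_pos: [0.5105, -0.0532, 0.061]
eef_rot: [3.141, 0.0, 1.465]
wrist_force: [0.0, -0.2, 0.3]
gripper_width: 0.0199
grasp_force: 0.0
```

```bash
python3 look.py c6; python3 look.py c7
```

```text
t 9.1667 jar [-100.0, -39.0] tcp rack [56.2  2.5] 60.9 F [ 0.   0.1 -0.3]
t 9.2167 jar [-91.0, -30.0] tcp rack [56.2  2.5] 60.7 F [0.4 0.2 0.7]
```

Call:
send_rows(rows=[0,0,0,0,0,0,20])

```text
t: 9.35
ee_pos: [0.5102, -0.0533, 0.0606]
eef_rot: [-3.142, 0.0, 1.465]
wrist_force: [0.6, 0.1, 0.4]
gripper_width: 0.0199
grasp_force: 0.0
```

```bash
python3 look.py c8
```

```text
t 9.35 jar [-64.0, -9.0] tcp rack [56.2  2.4] 60.6 F [-0.   0.3 -0.3]
```

Call:
send_rows(rows=[-0.7,-7,0,0,0,0,20,-1.2,-12,0,0,0,0,20,-1.6,-15,0,0,0,0,20,-1.8,-17,0,0,0,0,20,-1.9,-18.5,0,0,0,0,20,-1.9,-18.5,0,0,0,0,20,-1.9,-18,0,0,0,0,20,-1.8,-17,0,0,0,0,20])

```text
t: 10.07
ee_pos: [0.4966, -0.179, 0.0603]
eef_rot: [-3.141, 0.001, 1.464]
wrist_force: [-0.9, -1.0, 0.3]
gripper_width: 0.0201
grasp_force: 0.0
```

Call:
send_rows(rows=[-1.6,-15.5,0,0,0,0,20,-1.5,-14,0,0,0,0,20,-1.3,-12.5,0,0,0,0,20,-1.1,-11,0,0,0,0,20,-1,-9.5,0,0,0,0,20,-0.8,-8,0,0,0,0,20,-0.7,-6.5,0,0,0,0,20,-0.5,-5,0,0,0,0,20])

```text
t: 10.73
ee_pos: [0.4889, -0.2589, 0.0605]
eef_rot: [-3.142, -0.0, 1.465]
wrist_force: [-0.2, -0.6, -0.6]
gripper_width: 0.0201
grasp_force: 0.0
```

Call:
send_rows(rows=[-0.4,-4,0,0,0,0,20,-0.3,-3,0,0,0,0,20,-0.2,-2,0,0,0,0,20])

```text
t: 10.98
ee_pos: [0.4882, -0.2673, 0.0606]
eef_rot: [3.142, -0.0, 1.466]
wrist_force: [0.5, -0.2, -0.2]
gripper_width: 0.0198
grasp_force: 0.0
```

```bash
python3 look.py d1
python3 - <<'E'
from j import *
s=ctrl.read_camera("side");t=cv2.imread("pics/d1.png");print(jar(s,"side"))
cv2.imwrite("pics/d1c.png",np.hstack([cv2.resize(s[120:230,260:370,::-1],(400,400),interpolation=2),cv2.resize(t[180:290,310:420],(400,400))]))
E
```

```text
t 10.9833 jar [200.0, 258.0] tcp rack [271.8   2.6] 60.6 F [ 0.6 -0.7 -0.1]
[-121.0, 293.0]
```

View pics/d1c.png

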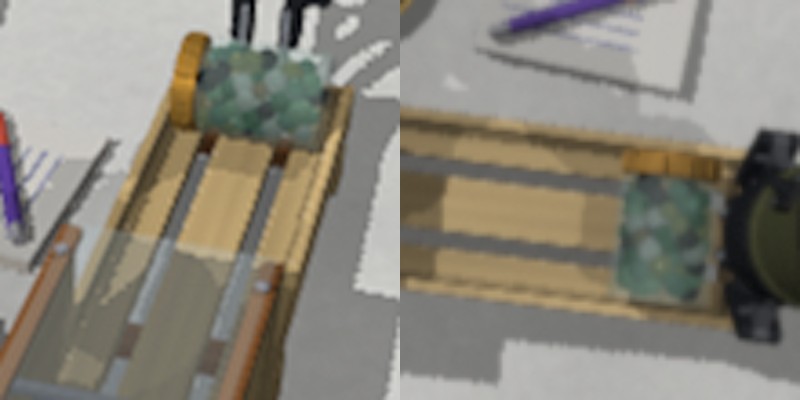

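The jar is caught: it rests against the fingers with its middle at rack x of about 231 mm, 26 mm short of the lip. I'll ease it down.

Call:
send_rows(rows=[-0.2,-2,0,0,0,0,20,-0.3,-3,0,0,0,0,20,-0.4,-4,0,0,0,0,20,-0.4,-4,0,0,0,0,20,-0.4,-4,0,0,0,0,20,-0.4,-4,0,0,0,0,20,-0.4,-4,0,0,0,0,20,-0.4,-4,0,0,0,0,20])

```text
t: 11.75
ee_pos: [0.4851, -0.2968, 0.0605]
eef_rot: [-3.142, -0.0, 1.465]
wrist_force: [0.6, -0.2, -0.1]
gripper_width: 0.0203
grasp_force: 0.0
```

Call:
send_rows(rows=[-0.4,-4,0,0,0,0,20,-0.4,-4,0,0,0,0,20,-0.4,-4,0,0,0,0,20,-0.4,-4,0,0,0,0,20,-0.6,-6,0,0,0,0,20,-1,-10,0,0,0,0,20,-2,-15,0,0,0,0,20,-2,-20,0,0,0,0,20])

```text
t: 12.42
ee_pos: [0.4782, -0.3632, 0.0608]
eef_rot: [3.141, -0.0, 1.467]
wrist_force: [-0.5, 0.1, 0.1]
gripper_width: 0.0199
grasp_force: 0.0
```

Call:
send_rows(rows=[-2,-25,15,0,0,0,20,-2,-25,30,0,0,0,20,0,-20,35,0,0,0,20,0,0,35,0,0,0,20,0,0,20,0,0,0,20,0,0,0,0,0,0,20])

```text
t: 12.92
ee_pos: [0.4758, -0.4354, 0.2008]
eef_rot: [3.135, 0.004, 1.464]
wrist_force: [0.9, 0.2, 0.9]
gripper_width: 0.0199
grasp_force: 0.0
```

```bash
python3 look.py e1; sleep 0; python3 look.py e2
python3 - <<'E'
from j import *
a=cv2.imread("pics/e2.png");b=cv2.imread("pics/top0.png")
# lever grip dark blob below the rack and distractor change
m=(a.max(2)<45).astype(np.uint8);m[:235]=0;m[285:]=0;m[:,:138]=0;m[:,260:]=0
k=cv2.connectedComponentsWithStats(m);i=1+k[2][1:,4].argmax();P=onz("top",*k[3][i],.127);print("grip",((P[:2]-O)@Q*1000).round())
d=cv2.absdiff(a,b).max(2)
for n,(r0,r1,c0,c1) in dict(spare=(150,180,188,218),lid=(145,190,273,318),book=(155,200,332,392)).items():print(n,np.median(d[r0:r1,c0:c1]))
E
```

```text
t 12.9167 jar [226.0, 285.0] tcp rack [439.2   6.8] 198.2 F [-1.   0.5 -1.7]
t 12.9667 jar [226.0, 285.0] tcp rack [438.8   5.8] 196.2 F [-0.5  0.1 -1. ]
grip [-177. -105.]
spare 1.0
lid 1.0
book 25.0
```

```bash
python3 -c "
from plant import ctrl
print(ctrl.job_done())"
```

```text
the job is handed in; nothing more can be done
None
```

The job is handed in but `job_done()` returned no verdict: my last measurement puts the jar at rest at about rack x = 257 mm against the end lip, the gate lever over at about 1.24 rad, and the hand clear.

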